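Seat the rocking lid on the toppings tubs

TASK

One of the four tub lids is not properly on. With the tip of the closed fingers press lightly on the rim by the blue tab, lid after lid, until you feel one rock, and then press that lid down firmly on its middle button until it is fully home and level. Only touch and press: do not lift any lid, do not press the middle button of the lids that are already sealed, and leave the jar, mill, bottle and spoon where they are.

Things in the scene. Friction and masses are not known exactly. Their poses are not given: they have to be found in the camera images.
- lid_a: white round lid of one of four identical orange tubs of toppings, 100 mm across, skirt 18 mm deep. Origin: centre of its flat top face; z up; +x points to the small blue tab (24 mm wide) that sticks out 8 mm from the rim. The tubs do not slide; they differ in height, so the lid tops lie 70 to 83 mm above the counter, seated or not.
- lid_b: second lid, identical to lid_a (same origin and axes). Whichever of the four is loose rocks about its y axis line: pressed on the top face 36 mm from the centre at the tab side (+x) or opposite (-x), it sinks there by about 4 mm (0.1 rad) under 1 to 2 N while the other side rises, then stops; let go, it swings back level.
- lid_c: third lid, identical to lid_a (same origin and axes). Whichever lids are seated stay level: pressed on the rim they only give straight down by up to 1.5 mm on the gasket (4 N per mm) and spring back.
- lid_d: fourth lid, identical to lid_a (same origin and axes). Just one of the four lids is loose, it may stand in any of the four places. A light press on the rim (under 30 N) rocks a loose lid but does not seat it.
- vent_a: round black vent button in the middle of lid_a, 20 mm across, 3 mm high. Origin: centre of its underside, at the lid's origin. On a seated lid it must not be pressed: it springs in by up to 2 mm, and with more than about 4 N (1.2 mm) it opens the seal.
- vent_b: the same in the middle of lid_b. On the loose lid the middle button is where to press to seat it: straight down, 5 mm against a steady 12 N or so, to a hard stop; the lid stays down and rocks no more.
- vent_c: the same in the middle of lid_c
- vent_d: the same in the middle of lid_d
- salt_jar: glass jar with steel cap, 48 mm across, 60 mm high, origin at its foot; bystander
- pepper_mill: dark wooden mill, 52 mm across, 130 mm high, origin at its foot; bystander
- sauce_bottle: amber bottle with red cap, 58 mm across, 140 mm high, origin at its foot; bystander
- spoon: wooden spoon, 200 mm long, lying on the counter along its x axis; bystander

How it is judged:
On the way, in this order (a step that is already met when the one before it is completed fails the run):
1. a lid has been rocked by a press of the fingers (tilted more than 0.04 rad, not yet pressed home) (((angle between lid_a's own z axis and vertical above 0.04 rad and contact force between the fingers and lid_a above 0.3 N and distance of lid_a from where it was at the start of the episode below 0.003 m) or (angle between lid_b's own z axis and vertical above 0.04 rad and contact force between the fingers and lid_b above 0.3 N and distance of lid_b from where it was at the start of the episode below 0.003 m) or (angle between lid_c's own z axis and vertical above 0.04 rad and contact force between the fingers and lid_c above 0.3 N and distance of lid_c from where it was at the start of the episode below 0.003 m) or (angle between lid_d's own z axis and vertical above 0.04 rad and contact force between the fingers and lid_d above 0.3 N and distance of lid_d from where it was at the start of the episode below 0.003 m))), for 0.1 s.
2. that lid has been pressed home with the fingers on its middle button (down by 3.8 mm or more with over 2 N on the button) (((distance of lid_a from where it was at the start of the episode above 0.0038 m and contact force between the fingers and vent_a above 2 N) or (distance of lid_b from where it was at the start of the episode above 0.0038 m and contact force between the fingers and vent_b above 2 N) or (distance of lid_c from where it was at the start of the episode above 0.0038 m and contact force between the fingers and vent_c above 2 N) or (distance of lid_d from where it was at the start of the episode above 0.0038 m and contact force between the fingers and vent_d above 2 N))), for 0.05 s.
At the end, for the whole second after the job is handed in: The lid that rocked is down by its full 5 mm (at least 3.8 mm); all four lids are level within 0.03 rad and at rest; the bystanders have not moved more than 15 mm ((distance of lid_a from where it was at the start of the episode between 0.0038 and 0.0075 m or distance of lid_b from where it was at the start of the episode between 0.0038 and 0.0075 m or distance of lid_c from where it was at the start of the episode between 0.0038 and 0.0075 m or distance of lid_d from where it was at the start of the episode between 0.0038 and 0.0075 m) and angle between each of lid_a, lid_b, lid_c, lid_d's own z axis and vertical below 0.03 rad and linear speed of each of lid_a, lid_b, lid_c, lid_d below 0.01 m/s and distance of each of salt_jar, pepper_mill, sauce_bottle, spoon from where it was at the start of the episode below 0.015 m); the robot touches nothing.
It fails at once if a lid was lifted (more than 9 mm from its start) (distance of any of lid_a, lid_b, lid_c, lid_d from where it was at the start of the episode above 0.009 m).
It fails at once if the middle button of a sealed lid was pressed in by more than 1.2 mm, which takes about 4 N (z of vent_a in the frame of lid_a below -0.0012 m or z of vent_b in the frame of lid_b below -0.0012 m or z of vent_c in the frame of lid_c below -0.0012 m or z of vent_d in the frame of lid_d below -0.0012 m).
It fails at once if a bystander was moved by more than 15 mm, lifted or knocked over (distance of any of salt_jar, pepper_mill, sauce_bottle, spoon from where it was at the start of the episode above 0.015 m).
It also fails if it takes over 51 s, if anything falls off the work surface, if the arm or the gripper's body presses on something with over 40 N, if the wrist force passes 120 N, or if a joint passes its speed limit or range.

ROBOT

A 6-joint arm with a two-finger parallel gripper is mounted at the origin on the work surface. World frame = base frame: x ahead of the robot, y to its left, z up, the work surface at z = 0. Lengths are in m, angles in rad, forces in N, time in s.
With the tool pointing down it reaches from about 0.275 to 0.975 m from the base axis. Payload 8.4 kg.
Tool frame: the origin (TCP) lies between the finger pads; the fingertips stand 19 mm ahead of it and the grasp point (between the pads) is the TCP; y points along the fingers, x is the direction in which the jaws open and shut, and the axes are right-handed (so a half turn about y gives the same grasp; the last joint's range is limited). The gripper opens to 92 mm and grips with 3 to 60 N. Pads are 20 mm wide; open, the fingers measure 128 mm over their backs; the gripper's body (75 mm by 189 mm) begins 69 mm behind the grasp point.
Start: joints at [1.17, 0.353, 1.633, -0, 1.155, -0.002], TCP at [0.243, 0.576, 0.234] pointing down, gripper open.
Joint ranges: [-2.63, 2.63], [-0.92, 2.1], [0.06, 2.66], [-1.3, 4.44], [0, 2.69], [-3.02, 3.02]. Speed limits (rad/s): [2.22, 2.22, 2.79, 3.14, 3.14, 3.14].

INTERFACE

Orientations are given as a rotation vector (axis times angle).
In Python, from bench import ctrl gives the robot as it stands.
- The arm moves only by the tool jog_arm, never from a script. Its argument "plan" is a list of rows, each an object of numbers: "dx", "dy", "dz": the shift along the world's x, y, z in mm; "wx", "wy", "wz": the turn, a rotation vector about the world's x, y, z in degrees; "jaw": the gripper's target within -1 to 1 (fully open at 1, half-way at 0, shut at -1). In form: [{"dx": .., "dy": .., "dz": .., "wx": .., "wy": .., "wz": .., "jaw": ..}, ...]. A call has 1 to 5 rows; each row is the pose to reach, as a shift and turn from the pose measured when the call began; what a row does not reach only later rows make up. A row lasts 1/8 s, in which the tool goes at most 62.5 mm and 10.7 degrees, less where a joint would pass 70% of its speed; a pose out of reach is approached as far as the arm can. A call with a gripper value outside its range is refused whole. The fingers move at their own pace and stop on an object; the grip force is fixed at half the most. Time passes only in rows, so rows that repeat a pose let the fingers close. It gives the time, the measured TCP pose, the force and the opening at its end, in the units of the state.
- ctrl.get_state(): the state, without advancing time (a new reading comes with each control period).
- ctrl.grab_frame(name): name is "scene" or "top"; returns the picture (480x640x3 uint8, blue, green, red); there is no depth.
- ctrl.camera_info(name): a dict with "fx", "fy", "cx", "cy" (pixels), "world_from_camera" (4x4, takes a point from camera to world coordinates). Camera axes: x right, y up, looking along -z (the intrinsics and any distortion apply to the point x, -y, -z); pixel columns grow to the right and rows downward; lengths in m; the calibration is good to about 2 mm. A picture is of the moment at which its call begins. camera_info takes no time and is no camera call.
- ctrl.job_done(): hands the job in, once; it reports no verdict.
Trained networks look in the newest picture that a camera, given by its name, has taken for a name from the list of things; names that differ only in an ending like _2 or _b are one class to them, and where a whole thing is asked for, a point or a joint stands for the part that bears it (a point fixed in the world has none). Each returns a list of dicts, best first, with "p" (0 to 1); they miss things now and then, are a little off and sometimes report something else, mostly with a low value. They report only what shows in the picture. A call takes as long as a camera call.
- ctrl.search_frame(camera, label): "location" ([x, y, z] in m, in world coordinates, good to about 4 mm: the middle of the surface that is visible of it).
- ctrl.masks_of(camera, label): "region" (480x640 bool, what is visible of it).
- ctrl.tip_of(camera, label): "location" ([x, y, z] in m, in world coordinates, good to about 4 mm: a listed point, or the origin of a listed thing).
The state is a dict: "t": time; "joints": joint angles; "joint_velocities": joint speeds; "effort": joint torques, N m; "tcp_pos": TCP position; "eef_rot": TCP orientation; "force": force on the tool from outside, world axes, zero at the start; "ft_torque": the same for the moment, N m; "width": opening from 0.0 (shut) to 1.0 (fully open).
Only numpy, scipy, OpenCV 4.12 (cv2) and the standard library are available. Lean on these libraries where they do the work, as an engineer would, in place of code of your own. Each camera call takes 0.05 s, during which the arm holds its last target.

## Working session

There is one attempt and no reset: what is moved stays moved. The work goes in short steps, Python scripts to look and compute and a tool call to move; the robot and the scene stay as the last step left them, time stands still between calls to the robot, and variables do not carry over. Pictures are saved under pics/ and viewed, and the job is handed in when it is done.

Besides the shell and the picture viewer there is one more tool, called after "Request:" by a JSON object that holds its "op" and its "data". jog_arm: Moves the arm, as the interface text tells. Its arguments: {"type":"object","properties":{"plan":{"type":"array","items":{"type":"object","properties":{"dx":{"type":"number"},"dy":{"type":"number"},"dz":{"type":"number"},"wx":{"type":"number"},"wy":{"type":"number"},"wz":{"type":"number"},"jaw":{"type":"number"}}}}},"required":["plan"]}

```bash
mkdir -p pics; python3 - <<'E'
from bench import ctrl
import cv2,numpy as np
s=ctrl.get_state();print(s['t'],s['tcp_pos'],s['eef_rot'],s['force'],s['width'])
for c in['scene','top']:
    f=ctrl.grab_frame(c);cv2.imwrite(f'pics/{c}0.png',f)
    i=ctrl.camera_info(c);print(c,{k:(np.round(v,4).tolist()) for k,v in i.items() if not isinstance(v,str)})
for l in['lid_a','vent_a']:
    for r in ctrl.tip_of('top',l):print(l,np.round(r['location'],4),round(r['p'],2))
print(ctrl.get_state()['t'])
E
```

```text
0.0 [0.24251879 0.57553714 0.23286533] [-1.37265023 -0.90981149  0.91165795] [-0.37689839  0.0180326  -0.08474797] 1.001838268018926
scene {'fx': 451.2693, 'fy': 451.2693, 'cx': 311.8346, 'cy': 249.8668, 'world_from_camera': [[0.5929, -0.4361, 0.677, 1.2677], [0.8052, 0.3336, -0.4903, -0.4796], [-0.012, 0.8358, 0.549, 0.6256], [0.0, 0.0, 0.0, 1.0]]}
top {'fx': 576.2375, 'fy': 576.2375, 'cx': 310.513, 'cy': 241.2118, 'world_from_camera': [[-0.0272, 0.9961, -0.0843, 0.5017], [-0.9996, -0.0261, 0.0149, 0.0098], [0.0126, 0.0847, 0.9963, 1.2601], [0.0, 0.0, 0.0, 1.0]]}
lid_a [0.6204 0.0801 0.0749] 0.88
lid_a [0.4675 0.3501 0.0852] 0.83
lid_a [ 0.6176 -0.1126  0.075 ] 0.8
lid_a [ 0.4673 -0.3581  0.0732] 0.68
vent_a [0.466  0.3504 0.083 ] 0.46
vent_a [0.6242 0.0831 0.0756] 0.42
vent_a [ 0.4731 -0.3595  0.0722] 0.41
vent_a [ 0.6149 -0.1156  0.0761] 0.39
0.2
```

View pics/top0.png

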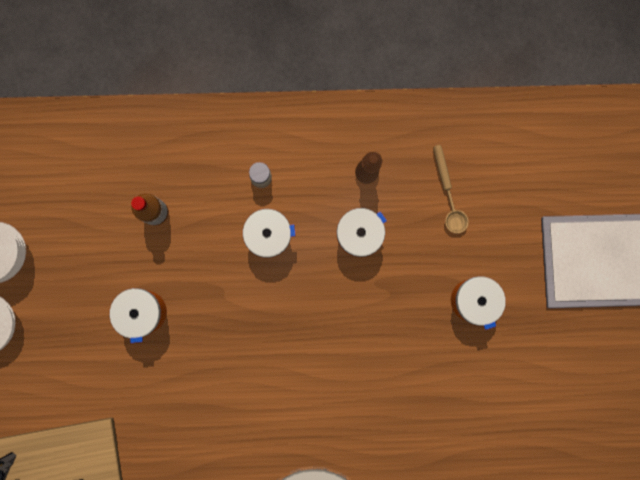

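View pics/scene0.png

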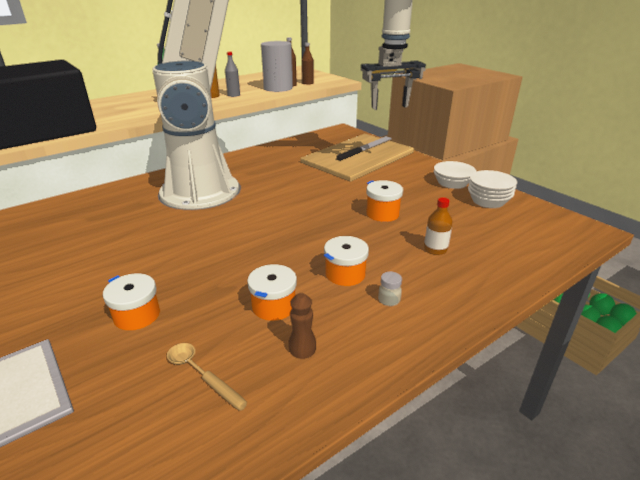

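The top view shows lids at about (134,313), (267,233), (361,232) and (481,301). Their blue tabs are at about (136,339), (292,231), (381,218) and (490,325). Next I'll measure the positions.

```bash
cat > h.py <<'E'
from bench import ctrl
import cv2,numpy as np
from scipy.spatial.transform import Rotation as R
def ray(info,u,v):
    T=np.array(info['world_from_camera']);d=np.array([(u-info['cx'])/info['fx'],-(v-info['cy'])/info['fy'],-1])
    return T[:3,3],T[:3,:3]@d
def proj(info,p):
    T=np.array(info['world_from_camera']);c=T[:3,:3].T@(np.array(p)-T[:3,3])
    return np.array([info['fx']*c[0]/-c[2]+info['cx'],info['fy']*-c[1]/-c[2]+info['cy']])
def at(info,uv,z):
    o,d=ray(info,*uv);return o+d*(z-o[2])/d[2]
def blobs(m,amin):
    n,l,s,c=cv2.connectedComponentsWithStats(m.astype(np.uint8));return [(c[i],s[i,4]) for i in range(1,n) if s[i,4]>=amin]
E
python3 - <<'E'
from h import *
s=ctrl.get_state();print(np.round(R.from_rotvec(s['eef_rot']).as_matrix(),3))
it=ctrl.camera_info('top');isc=ctrl.camera_info('scene')
f=cv2.imread('pics/top0.png').astype(int);g=cv2.imread('pics/scene0.png').astype(int)
print({k:v for k,v in it.items() if k not in('world_from_camera',)})
bl=blobs((f[:,:,0]>120)&(f[:,:,2]<80),15)
gr=g.max(2)
for c,gc in [((134,313),(385,188)),((267,233),(346,247)),((361,232),(272,278)),((481,301),(129,287))]:
    def vent(im,c):
        u,v=c;p=im[v-10:v+11,u-10:u+11].max(2);w=np.clip(130-p,0,None).astype(float);yy,xx=np.mgrid[v-10:v+11,u-10:u+11]
        return np.array([(w*xx).sum()/w.sum(),(w*yy).sum()/w.sum()])
    a=vent(f,c);b=vent(g,gc)
    o1,d1=ray(it,*a);o2,d2=ray(isc,*b)
    t=np.linalg.lstsq(np.c_[d1,-d2],o2-o1,rcond=None)[0];p1=o1+d1*t[0];p2=o2+d2*t[1]
    P=(p1+p2)/2
    # white disc diameter/centre
    m=np.zeros(f.shape[:2],bool);m[c[1]-32:c[1]+33,c[0]-32:c[0]+33]=1
    wm=m&(f.min(2)>150);bb=blobs(wm,300)[0]
    tb=min(bl,key=lambda q:np.hypot(*(q[0]-a)))[0]
    T=at(it,tb,P[2]-.005);C=at(it,a,P[2]);D=at(it,bb[0],P[2])
    ang=np.degrees(np.arctan2(*(T-C)[1::-1]))
    print('vent px',a.round(1),b.round(1),'tri',P.round(4),'gap',np.linalg.norm(p1-p2).round(4),'disc',D.round(4),'tabdist',np.linalg.norm((T-C)[:2]).round(4),'ang',ang.round(1),'press',(C[:2]+.036*np.array([np.cos(np.radians(ang)),np.sin(np.radians(ang))])).round(4))
E
```

```text
[[ 0.388 -0.    -0.922]
 [ 0.922 -0.001  0.388]
 [-0.001 -1.     0.   ]]
{'fx': 576.2374769428519, 'fy': 576.2374769428519, 'cx': 310.5130344382067, 'cy': 241.21183171909453}
vent px [133.4 313.3] [384.4 186.8] tri [0.4644 0.3539 0.0828] gap 0.0004 disc [0.4656 0.3534 0.0828] tabdist 0.0532 ang -176.2 press [0.4286 0.3517]
vent px [266.3 232.6] [345.9 246.2] tri [0.6223 0.0828 0.0742] gap 0.0002 disc [0.6227 0.083  0.0742] tabdist 0.0533 ang -86.1 press [0.6248 0.047 ]
vent px [360.8 231.9] [271.4 277. ] tri [ 0.6188 -0.1125  0.0741] gap 0.0 disc [ 0.6192 -0.1122  0.0741] tabdist 0.0542 ang -55.0 press [ 0.6394 -0.142 ]
vent px [481.6 300.7] [128.4 286.8] tri [ 0.47   -0.3568  0.0719] gap 0.0001 disc [ 0.4707 -0.3555  0.0719] tabdist 0.0537 ang -162.6 press [ 0.4357 -0.3675]
```

Request:
{"op": "jog_arm", "data": {"plan": [{"dx": 38, "dy": -45, "dz": -5, "wz": 9, "jaw": -1}, {"dx": 76, "dy": -90, "dz": -20, "wz": 18, "jaw": -1}, {"dx": 114, "dy": -135, "dz": -40, "wz": 27, "jaw": -1}, {"dx": 150, "dy": -180, "dz": -60, "wz": 27, "jaw": -1}, {"dx": 186, "dy": -224, "dz": -80, "wz": 27, "jaw": -1}]}}

```text
invalid input
```

Request:
{"op": "jog_arm", "data": {"plan": [{"dz": 0, "jaw": -1}]}}

```text
invalid input
```

Request:
{"op": "jog_arm", "data": {"plan": [{"dx": 38, "dy": -45, "dz": -5, "wx": 0, "wy": 0, "wz": 9, "jaw": -1}, {"dx": 76, "dy": -90, "dz": -20, "wx": 0, "wy": 0, "wz": 18, "jaw": -1}, {"dx": 114, "dy": -135, "dz": -40, "wx": 0, "wy": 0, "wz": 27, "jaw": -1}, {"dx": 150, "dy": -180, "dz": -60, "wx": 0, "wy": 0, "wz": 27, "jaw": -1}, {"dx": 186, "dy": -224, "dz": -80, "wx": 0, "wy": 0, "wz": 27, "jaw": -1}]}}

```text
t: 0.82
tcp_pos: [0.4296, 0.3502, 0.1527]
eef_rot: [-1.175, -1.263, 1.263]
force: [0.5, -0.8, 0.7]
width: 0.479
```

Request:
{"op": "jog_arm", "data": {"plan": [{"dx": -1, "dy": 1, "dz": -15, "wx": 0, "wy": 0, "wz": 0, "jaw": -1}, {"dx": -1, "dy": 1, "dz": -30, "wx": 0, "wy": 0, "wz": 0, "jaw": -1}, {"dx": -1, "dy": 1, "dz": -45, "wx": 0, "wy": 0, "wz": 0, "jaw": -1}, {"dx": -1, "dy": 1, "dz": -45, "wx": 0, "wy": 0, "wz": 0, "jaw": -1}, {"dx": -1, "dy": 1, "dz": -45, "wx": 0, "wy": 0, "wz": 0, "jaw": -1}]}}

```text
t: 1.45
tcp_pos: [0.4283, 0.352, 0.1079]
eef_rot: [-1.174, -1.264, 1.263]
force: [0.2, 0.1, 0.1]
width: 0.006
```

```bash
python3 - <<'E'
from h import *
f=ctrl.grab_frame('scene');cv2.imwrite('pics/s1.png',cv2.resize(f[60:300,280:520],None,fx=2.4,fy=2.4))
f=ctrl.grab_frame('top');cv2.imwrite('pics/t1.png',cv2.resize(f[220:400,50:290],None,fx=3,fy=3))
s=ctrl.get_state();print(s['tcp_pos'],s['force'],s['width'])
E
```

```text
[0.42861369 0.35184068 0.10820224] [-0.58127586 -0.04258137 -0.09517617] 0.002386831814444307
```

View pics/s1.png

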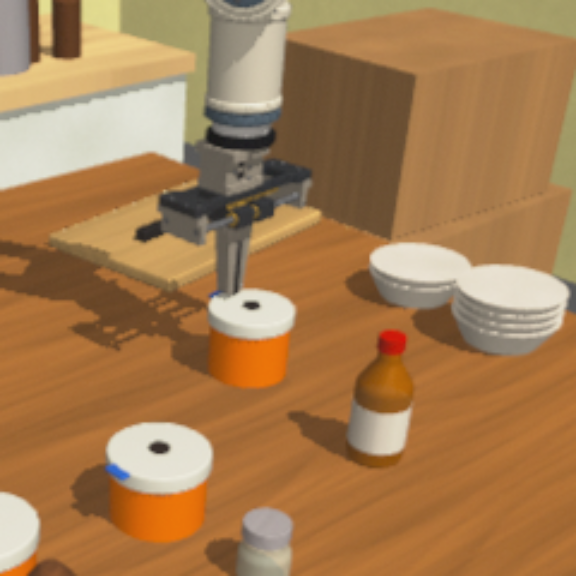

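Request:
{"op": "jog_arm", "data": {"plan": [{"dx": 0, "dy": 0, "dz": -4, "wx": 0, "wy": 0, "wz": 0, "jaw": -1}, {"dx": 0, "dy": 0, "dz": -7, "wx": 0, "wy": 0, "wz": 0, "jaw": -1}, {"dx": 0, "dy": 0, "dz": -7, "wx": 0, "wy": 0, "wz": 0, "jaw": -1}]}}

```text
t: 1.92
tcp_pos: [0.4287, 0.3519, 0.1011]
eef_rot: [-1.174, -1.264, 1.262]
force: [0.1, 0.3, 0.1]
width: 0.004
```

The picture shows the closed fingers hanging above the tab-side rim of the first lid, at about (230,295), clear of its button at (251,305). The tip is at z ≈ 0.082, so I'll go down in fine steps.

Request:
{"op": "jog_arm", "data": {"plan": [{"dx": 0, "dy": 0, "dz": -1, "wx": 0, "wy": 0, "wz": 0, "jaw": -1}, {"dx": 0, "dy": 0, "dz": -2, "wx": 0, "wy": 0, "wz": 0, "jaw": -1}, {"dx": 0, "dy": 0, "dz": -2, "wx": 0, "wy": 0, "wz": 0, "jaw": -1}]}}

```text
t: 2.3
tcp_pos: [0.4288, 0.3519, 0.0992]
eef_rot: [-1.175, -1.264, 1.262]
force: [-0.2, 0.4, 1.5]
width: 0.004
```

Request:
{"op": "jog_arm", "data": {"plan": [{"dx": 0, "dy": 0, "dz": -1, "wx": 0, "wy": 0, "wz": 0, "jaw": -1}, {"dx": 0, "dy": 0, "dz": -1, "wx": 0, "wy": 0, "wz": 0, "jaw": -1}]}}

```text
t: 2.55
tcp_pos: [0.4289, 0.352, 0.0987]
eef_rot: [-1.175, -1.264, 1.262]
force: [-1.6, -0.9, 7.9]
width: 0.004
```

```bash
python3 - <<'E'
from h import *
s=ctrl.get_state();print(s['tcp_pos'],s['force'],s['t'])
E
```

```text
[0.42889359 0.35195027 0.09868721] [-1.58119421 -0.91337343  7.93384433] 2.55
```

Request:
{"op": "jog_arm", "data": {"plan": [{"dx": 0, "dy": 0, "dz": -1, "wx": 0, "wy": 0, "wz": 0, "jaw": -1}, {"dx": 0, "dy": 0, "dz": -1, "wx": 0, "wy": 0, "wz": 0, "jaw": -1}]}}

```text
t: 2.8
tcp_pos: [0.4289, 0.352, 0.0985]
eef_rot: [-1.175, -1.264, 1.262]
force: [-3.3, -1.4, 12.0]
width: 0.005
```

Force climbs to 12 N within about 2 mm of travel, so the first lid is seated. On to the second.

Request:
{"op": "jog_arm", "data": {"plan": [{"dx": 0, "dy": 0, "dz": 40, "wx": 0, "wy": 0, "wz": 0, "jaw": -1}, {"dx": 30, "dy": -48, "dz": 60, "wx": 0, "wy": 0, "wz": -10, "jaw": -1}, {"dx": 60, "dy": -96, "dz": 60, "wx": 0, "wy": 0, "wz": -20, "jaw": -1}, {"dx": 90, "dy": -144, "dz": 60, "wx": 0, "wy": 0, "wz": -30, "jaw": -1}, {"dx": 120, "dy": -192, "dz": 60, "wx": 0, "wy": 0, "wz": -40, "jaw": -1}]}}

```text
t: 3.42
tcp_pos: [0.5496, 0.1583, 0.1585]
eef_rot: [-1.445, -0.735, 0.733]
force: [1.2, 0.5, 0.4]
width: 0.003
```

Request:
{"op": "jog_arm", "data": {"plan": [{"dx": 30, "dy": -48, "dz": 0, "wx": 0, "wy": 0, "wz": -10, "jaw": -1}, {"dx": 60, "dy": -96, "dz": 0, "wx": 0, "wy": 0, "wz": -20, "jaw": -1}, {"dx": 76, "dy": -113, "dz": 0, "wx": 0, "wy": 0, "wz": -30, "jaw": -1}, {"dx": 76, "dy": -113, "dz": 0, "wx": 0, "wy": 0, "wz": -40, "jaw": -1}, {"dx": 76, "dy": -113, "dz": -20, "wx": 0, "wy": 0, "wz": -50, "jaw": -1}]}}

```text
t: 4.05
tcp_pos: [0.6267, 0.0448, 0.1393]
eef_rot: [-1.572, -0.05, 0.046]
force: [-0.4, -0.7, -0.5]
width: 0.006
```

```bash
python3 - <<'E'
from h import *
s=ctrl.get_state();print(s['tcp_pos'],s['force'],s['t']);print(np.round(R.from_rotvec(s['eef_rot']).as_matrix(),3))
E
```

```text
[0.62668498 0.0448087  0.13929783] [-0.44238097 -0.73163997 -0.4632865 ] 4.05
[[ 0.998  0.003 -0.061]
 [ 0.061 -0.002  0.998]
 [ 0.003 -1.    -0.002]]
```

Request:
{"op": "jog_arm", "data": {"plan": [{"dx": -2, "dy": 2, "dz": -20, "wx": 0, "wy": 0, "wz": 0, "jaw": -1}, {"dx": -2, "dy": 2, "dz": -36, "wx": 0, "wy": 0, "wz": 0, "jaw": -1}, {"dx": -2, "dy": 2, "dz": -45, "wx": 0, "wy": 0, "wz": 0, "jaw": -1}, {"dx": -2, "dy": 2, "dz": -45, "wx": 0, "wy": 0, "wz": 0, "jaw": -1}]}}

```text
t: 4.55
tcp_pos: [0.6245, 0.0468, 0.0939]
eef_rot: [-1.572, -0.05, 0.046]
force: [-0.7, 0.1, -0.8]
width: 0.0
```

Request:
{"op": "jog_arm", "data": {"plan": [{"dx": 0, "dy": 0, "dz": -1, "wx": 0, "wy": 0, "wz": 0, "jaw": -1}, {"dx": 0, "dy": 0, "dz": -2, "wx": 0, "wy": 0, "wz": 0, "jaw": -1}, {"dx": 0, "dy": 0, "dz": -2, "wx": 0, "wy": 0, "wz": 0, "jaw": -1}]}}

```text
t: 4.92
tcp_pos: [0.625, 0.0468, 0.0925]
eef_rot: [-1.572, -0.051, 0.046]
force: [0.3, -0.3, 3.8]
width: 0.003
```

Request:
{"op": "jog_arm", "data": {"plan": [{"dx": 0, "dy": 0, "dz": -1, "wx": 0, "wy": 0, "wz": 0, "jaw": -1}, {"dx": 0, "dy": 0, "dz": -2, "wx": 0, "wy": 0, "wz": 0, "jaw": -1}, {"dx": 0, "dy": 0, "dz": -2, "wx": 0, "wy": 0, "wz": 0, "jaw": -1}]}}

```text
t: 5.3
tcp_pos: [0.6251, 0.0468, 0.0919]
eef_rot: [-1.572, -0.051, 0.045]
force: [-5.0, -1.0, 14.5]
width: -0.001
```

The second lid is also stiff, 14.5 N within about 2 mm, so it is seated. Next the third.

Request:
{"op": "jog_arm", "data": {"plan": [{"dx": 0, "dy": 0, "dz": 45, "wx": 0, "wy": 0, "wz": 0, "jaw": -1}, {"dx": 4, "dy": -50, "dz": 60, "wx": 0, "wy": 0, "wz": 10, "jaw": -1}, {"dx": 8, "dy": -105, "dz": 60, "wx": 0, "wy": 0, "wz": 20, "jaw": -1}, {"dx": 14, "dy": -160, "dz": 60, "wx": 0, "wy": 0, "wz": 30, "jaw": -1}, {"dx": 14, "dy": -189, "dz": 40, "wx": 0, "wy": 0, "wz": 31, "jaw": -1}]}}

```text
t: 5.92
tcp_pos: [0.6403, -0.1451, 0.1331]
eef_rot: [-1.521, -0.478, 0.468]
force: [0.5, -0.3, 0.1]
width: 0.007
```

Request:
{"op": "jog_arm", "data": {"plan": [{"dx": 0, "dy": 0, "dz": -20, "wx": 0, "wy": 0, "wz": 0, "jaw": -1}, {"dx": 0, "dy": 0, "dz": -30, "wx": 0, "wy": 0, "wz": 0, "jaw": -1}, {"dx": 0, "dy": 0, "dz": -30, "wx": 0, "wy": 0, "wz": 0, "jaw": -1}]}}

```text
t: 6.3
tcp_pos: [0.6397, -0.1437, 0.102]
eef_rot: [-1.52, -0.478, 0.47]
force: [-0.3, -0.2, 0.1]
width: 0.004
```

Request:
{"op": "jog_arm", "data": {"plan": [{"dx": 0, "dy": 2, "dz": -4, "wx": 0, "wy": 0, "wz": 0, "jaw": -1}, {"dx": 0, "dy": 2, "dz": -8, "wx": 0, "wy": 0, "wz": 0, "jaw": -1}, {"dx": 0, "dy": 2, "dz": -8, "wx": 0, "wy": 0, "wz": 0, "jaw": -1}]}}

```text
t: 6.68
tcp_pos: [0.6397, -0.1413, 0.094]
eef_rot: [-1.52, -0.478, 0.47]
force: [0.3, 0.1, 0.5]
width: 0.005
```

Request:
{"op": "jog_arm", "data": {"plan": [{"dx": 0, "dy": 0, "dz": -1, "wx": 0, "wy": 0, "wz": 0, "jaw": -1}, {"dx": 0, "dy": 0, "dz": -2, "wx": 0, "wy": 0, "wz": 0, "jaw": -1}, {"dx": 0, "dy": 0, "dz": -2, "wx": 0, "wy": 0, "wz": 0, "jaw": -1}]}}

```text
t: 7.05
tcp_pos: [0.6399, -0.1414, 0.0924]
eef_rot: [-1.52, -0.478, 0.469]
force: [-0.4, 0.6, 4.0]
width: 0.005
```

Request:
{"op": "jog_arm", "data": {"plan": [{"dx": 0, "dy": 0, "dz": -1, "wx": 0, "wy": 0, "wz": 0, "jaw": -1}, {"dx": 0, "dy": 0, "dz": -2, "wx": 0, "wy": 0, "wz": 0, "jaw": -1}, {"dx": 0, "dy": 0, "dz": -2, "wx": 0, "wy": 0, "wz": 0, "jaw": -1}]}}

```text
t: 7.42
tcp_pos: [0.64, -0.1414, 0.0919]
eef_rot: [-1.52, -0.478, 0.469]
force: [-5.5, 1.4, 15.1]
width: 0.007
```

Third lid seated too, 15 N and stiff. That leaves the fourth, which still has to show that it rocks.

Request:
{"op": "jog_arm", "data": {"plan": [{"dx": 0, "dy": 0, "dz": 45, "wx": 0, "wy": 0, "wz": 0, "jaw": -1}, {"dx": -35, "dy": -40, "dz": 60, "wx": 0, "wy": 0, "wz": 10, "jaw": -1}, {"dx": -75, "dy": -83, "dz": 60, "wx": 0, "wy": 0, "wz": 20, "jaw": -1}, {"dx": -115, "dy": -126, "dz": 60, "wx": 0, "wy": 0, "wz": 30, "jaw": -1}, {"dx": -155, "dy": -170, "dz": 60, "wx": 0, "wy": 0, "wz": 40, "jaw": -1}]}}

```text
t: 8.05
tcp_pos: [0.4836, -0.3125, 0.1518]
eef_rot: [-1.322, -1.019, 1.009]
force: [0.5, -0.1, 0.7]
width: 0.002
```

Request:
{"op": "jog_arm", "data": {"plan": [{"dx": -40, "dy": -45, "dz": 0, "wx": 0, "wy": 0, "wz": 10, "jaw": -1}, {"dx": -50, "dy": -55, "dz": 0, "wx": 0, "wy": 0, "wz": 20, "jaw": -1}, {"dx": -50, "dy": -55, "dz": -20, "wx": 0, "wy": 0, "wz": 30, "jaw": -1}, {"dx": -50, "dy": -55, "dz": -40, "wx": 0, "wy": 0, "wz": 32, "jaw": -1}, {"dx": -50, "dy": -55, "dz": -40, "wx": 0, "wy": 0, "wz": 32, "jaw": -1}]}}

```text
t: 8.68
tcp_pos: [0.4326, -0.3668, 0.1104]
eef_rot: [-1.049, -1.428, 1.417]
force: [0.2, -1.2, -0.1]
width: 0.005
```

```bash
python3 - <<'E'
from h import *
s=ctrl.get_state();print(s['tcp_pos'],s['force'],s['t'],s['joints']);print(np.round(R.from_rotvec(s['eef_rot']).as_matrix(),3))
E
```

```text
[ 0.43258883 -0.36683879  0.11043888] [ 0.15156305 -1.15334205 -0.12785027] 8.675 [-0.70926549  0.4141618   1.85681675  0.00712557  0.87575457 -2.5804947 ]
[[-0.292 -0.    -0.957]
 [ 0.957  0.007 -0.292]
 [ 0.007 -1.    -0.002]]
```

Request:
{"op": "jog_arm", "data": {"plan": [{"dx": 4, "dy": 0, "dz": -10, "wx": 0, "wy": 0, "wz": 0, "jaw": -1}, {"dx": 4, "dy": 0, "dz": -18, "wx": 0, "wy": 0, "wz": 0, "jaw": -1}, {"dx": 4, "dy": 0, "dz": -18, "wx": 0, "wy": 0, "wz": 0, "jaw": -1}]}}

```text
t: 9.05
tcp_pos: [0.4364, -0.3665, 0.0919]
eef_rot: [-1.048, -1.428, 1.417]
force: [-0.7, -1.0, -0.5]
width: 0.007
```

Request:
{"op": "jog_arm", "data": {"plan": [{"dx": 0, "dy": 0, "dz": -1, "wx": 0, "wy": 0, "wz": 0, "jaw": -1}, {"dx": 0, "dy": 0, "dz": -2, "wx": 0, "wy": 0, "wz": 0, "jaw": -1}, {"dx": 0, "dy": 0, "dz": -2, "wx": 0, "wy": 0, "wz": 0, "jaw": -1}]}}

```text
t: 9.43
tcp_pos: [0.4366, -0.3666, 0.0902]
eef_rot: [-1.049, -1.428, 1.417]
force: [0.5, 1.5, 2.3]
width: 0.006
```

Request:
{"op": "jog_arm", "data": {"plan": [{"dx": 0, "dy": 0, "dz": -1, "wx": 0, "wy": 0, "wz": 0, "jaw": -1}, {"dx": 0, "dy": 0, "dz": -2, "wx": 0, "wy": 0, "wz": 0, "jaw": -1}, {"dx": 0, "dy": 0, "dz": -2, "wx": 0, "wy": 0, "wz": 0, "jaw": -1}]}}

```text
t: 9.8
tcp_pos: [0.4366, -0.3667, 0.0894]
eef_rot: [-1.049, -1.428, 1.417]
force: [-2.9, 3.6, 14.3]
width: 0.005
```

All four felt stiff at the end of the press. On lid 1, though, contact came about 2 mm lower than triangulated relative to the others, so it may already have rocked before I measured force. I'll look at lid 4 while it's pressed, then re-test lid 1 from higher up.

```bash
python3 - <<'E'
from h import *
f=ctrl.grab_frame('scene');cv2.imwrite('pics/s4full.png',f)
g=cv2.imread('pics/scene0.png')
a=np.hstack([x[255:345,90:180] for x in(g,f)])
cv2.imwrite('pics/s4.png',cv2.resize(a,None,fx=4.4,fy=4.4,interpolation=cv2.INTER_NEAREST))
E
```

```text
(no output)
```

View pics/s4.png

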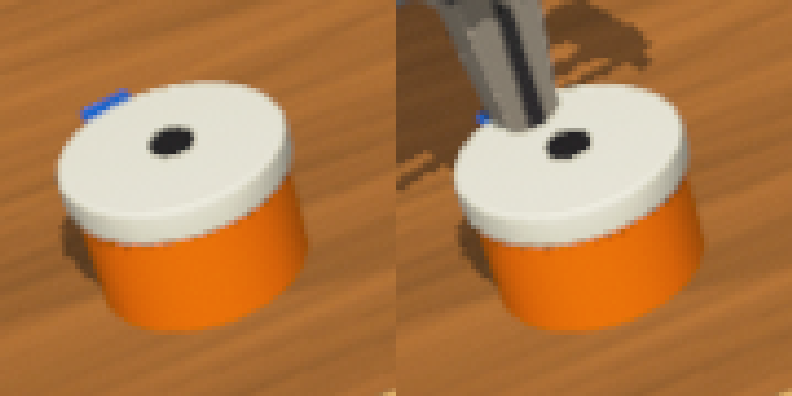

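Side by side, lid 4 only moved slightly straight down (button from row 141 to 144, near edge also down). It didn't tilt, so it is seated. Back to lid 1.

Request:
{"op": "jog_arm", "data": {"plan": [{"dx": 0, "dy": 0, "dz": 50, "wx": 0, "wy": 0, "wz": 0, "jaw": -1}, {"dx": 0, "dy": 60, "dz": 60, "wx": 0, "wy": 0, "wz": -4, "jaw": -1}, {"dx": 0, "dy": 120, "dz": 60, "wx": 0, "wy": 0, "wz": -8, "jaw": -1}, {"dx": 0, "dy": 180, "dz": 60, "wx": 0, "wy": 0, "wz": -13, "jaw": -1}, {"dx": 0, "dy": 240, "dz": 60, "wx": 0, "wy": 0, "wz": -13, "jaw": -1}]}}

```text
t: 10.48
tcp_pos: [0.4365, -0.1251, 0.1495]
eef_rot: [-1.173, -1.264, 1.252]
force: [0.8, -0.0, -0.2]
width: 0.005
```

Request:
{"op": "jog_arm", "data": {"plan": [{"dx": 0, "dy": 60, "dz": 0, "wx": 0, "wy": 0, "wz": 0, "jaw": -1}, {"dx": 0, "dy": 120, "dz": 0, "wx": 0, "wy": 0, "wz": 0, "jaw": -1}, {"dx": 0, "dy": 180, "dz": 0, "wx": 0, "wy": 0, "wz": 0, "jaw": -1}, {"dx": 0, "dy": 240, "dz": 0, "wx": 0, "wy": 0, "wz": 0, "jaw": -1}, {"dx": 0, "dy": 300, "dz": 0, "wx": 0, "wy": 0, "wz": 0, "jaw": -1}]}}

```text
t: 11.1
tcp_pos: [0.4363, 0.177, 0.1496]
eef_rot: [-1.174, -1.264, 1.251]
force: [1.5, -0.4, -0.4]
width: 0.002
```

Next to (0.4288, 0.352) at TCP z 0.106.

Request:
{"op": "jog_arm", "data": {"plan": [{"dx": -4, "dy": 60, "dz": 0, "wx": 0, "wy": 0, "wz": 0, "jaw": -1}, {"dx": -7, "dy": 120, "dz": 0, "wx": 0, "wy": 0, "wz": 0, "jaw": -1}, {"dx": -7, "dy": 175, "dz": -5, "wx": 0, "wy": 0, "wz": 0, "jaw": -1}, {"dx": -7, "dy": 175, "dz": -30, "wx": 0, "wy": 0, "wz": 0, "jaw": -1}, {"dx": -7, "dy": 175, "dz": -44, "wx": 0, "wy": 0, "wz": 0, "jaw": -1}]}}

```text
t: 11.72
tcp_pos: [0.4285, 0.352, 0.1043]
eef_rot: [-1.173, -1.264, 1.254]
force: [-0.0, -0.1, 0.8]
width: 0.002
```

Request:
{"op": "jog_arm", "data": {"plan": [{"dx": 0, "dy": 0, "dz": 0, "wx": 0, "wy": 0, "wz": 0, "jaw": -1}, {"dx": 0, "dy": 0, "dz": 0, "wx": 0, "wy": 0, "wz": 0, "jaw": -1}]}}

```text
t: 11.98
tcp_pos: [0.4289, 0.3515, 0.1047]
eef_rot: [-1.173, -1.263, 1.253]
force: [0.5, 0.1, 0.5]
width: 0.006
```

Request:
{"op": "jog_arm", "data": {"plan": [{"dx": 0, "dy": 0, "dz": -1, "wx": 0, "wy": 0, "wz": 0, "jaw": -1}, {"dx": 0, "dy": 0, "dz": -1, "wx": 0, "wy": 0, "wz": 0, "jaw": -1}]}}

```text
t: 12.22
tcp_pos: [0.4293, 0.3514, 0.1042]
eef_rot: [-1.174, -1.264, 1.252]
force: [-0.1, -0.2, 0.2]
width: 0.004
```

Request:
{"op": "jog_arm", "data": {"plan": [{"dx": 0, "dy": 0, "dz": -1, "wx": 0, "wy": 0, "wz": 0, "jaw": -1}, {"dx": 0, "dy": 0, "dz": -1, "wx": 0, "wy": 0, "wz": 0, "jaw": -1}]}}

```text
t: 12.48
tcp_pos: [0.4294, 0.3514, 0.1034]
eef_rot: [-1.174, -1.264, 1.251]
force: [0.1, 0.0, -0.2]
width: 0.007
```

Request:
{"op": "jog_arm", "data": {"plan": [{"dx": 0, "dy": 0, "dz": -1, "wx": 0, "wy": 0, "wz": 0, "jaw": -1}, {"dx": 0, "dy": 0, "dz": -1, "wx": 0, "wy": 0, "wz": 0, "jaw": -1}]}}

```text
t: 12.72
tcp_pos: [0.4293, 0.3514, 0.1022]
eef_rot: [-1.174, -1.264, 1.252]
force: [0.5, 0.3, -0.7]
width: 0.003
```

Request:
{"op": "jog_arm", "data": {"plan": [{"dx": 0, "dy": 0, "dz": -1, "wx": 0, "wy": 0, "wz": 0, "jaw": -1}, {"dx": 0, "dy": 0, "dz": -1, "wx": 0, "wy": 0, "wz": 0, "jaw": -1}]}}

```text
t: 12.98
tcp_pos: [0.4293, 0.3514, 0.1012]
eef_rot: [-1.174, -1.264, 1.252]
force: [0.1, 0.3, 0.8]
width: 0.004
```

Request:
{"op": "jog_arm", "data": {"plan": [{"dx": 0, "dy": 0, "dz": -1, "wx": 0, "wy": 0, "wz": 0, "jaw": -1}, {"dx": 0, "dy": 0, "dz": -1, "wx": 0, "wy": 0, "wz": 0, "jaw": -1}]}}

```text
t: 13.22
tcp_pos: [0.4294, 0.3515, 0.1002]
eef_rot: [-1.174, -1.264, 1.251]
force: [0.1, -0.5, 0.5]
width: 0.004
```

Request:
{"op": "jog_arm", "data": {"plan": [{"dx": 0, "dy": 0, "dz": -1, "wx": 0, "wy": 0, "wz": 0, "jaw": -1}, {"dx": 0, "dy": 0, "dz": -1, "wx": 0, "wy": 0, "wz": 0, "jaw": -1}]}}

```text
t: 13.48
tcp_pos: [0.4295, 0.3515, 0.0992]
eef_rot: [-1.174, -1.264, 1.251]
force: [0.7, -0.9, 1.0]
width: 0.004
```

Request:
{"op": "jog_arm", "data": {"plan": [{"dx": 0, "dy": 0, "dz": -2, "wx": 0, "wy": 0, "wz": 0, "jaw": -1}, {"dx": 0, "dy": 0, "dz": -2, "wx": 0, "wy": 0, "wz": 0, "jaw": -1}]}}

```text
t: 13.72
tcp_pos: [0.4296, 0.3516, 0.0983]
eef_rot: [-1.174, -1.264, 1.251]
force: [-3.4, -3.4, 15.1]
width: 0.005
```

```bash
python3 - <<'E'
from h import *
f=ctrl.grab_frame('scene');cv2.imwrite('pics/s5full.png',f)
g=cv2.imread('pics/scene0.png')
a=np.hstack([x[155:230,345:425] for x in(g,f)])
cv2.imwrite('pics/s5.png',cv2.resize(a,None,fx=5,fy=5,interpolation=cv2.INTER_NEAREST))
E
```

```text
(no output)
```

View pics/s5.png

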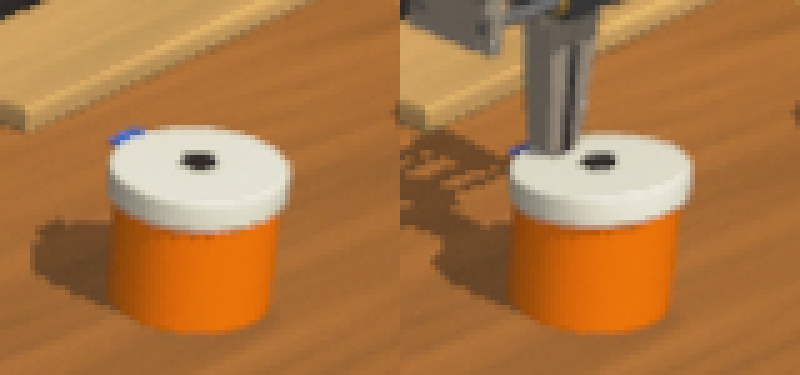

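Here the tab-side edge has sunk (row 128 to 135), the opposite skirt has risen (235 to 229), and force stayed near zero until the stop. Lid 1 is the loose one. Now its middle button at about (0.465, 0.3536).

Request:
{"op": "jog_arm", "data": {"plan": [{"dx": 0, "dy": 0, "dz": 15, "wx": 0, "wy": 0, "wz": 0, "jaw": -1}, {"dx": 0, "dy": 0, "dz": 25, "wx": 0, "wy": 0, "wz": 0, "jaw": -1}, {"dx": 36, "dy": 2, "dz": 25, "wx": 0, "wy": 0, "wz": 0, "jaw": -1}, {"dx": 36, "dy": 2, "dz": 20, "wx": 0, "wy": 0, "wz": 0, "jaw": -1}, {"dx": 36, "dy": 2, "dz": 12, "wx": 0, "wy": 0, "wz": 0, "jaw": -1}]}}

```text
t: 14.4
tcp_pos: [0.4651, 0.3534, 0.11]
eef_rot: [-1.174, -1.264, 1.251]
force: [-0.3, 0.1, -0.3]
width: 0.002
```

Request:
{"op": "jog_arm", "data": {"plan": [{"dx": 0, "dy": 0, "dz": -2, "wx": 0, "wy": 0, "wz": 0, "jaw": -1}, {"dx": 0, "dy": 0, "dz": -3, "wx": 0, "wy": 0, "wz": 0, "jaw": -1}, {"dx": 0, "dy": 0, "dz": -3, "wx": 0, "wy": 0, "wz": 0, "jaw": -1}]}}

```text
t: 14.78
tcp_pos: [0.4648, 0.3534, 0.107]
eef_rot: [-1.174, -1.264, 1.251]
force: [0.8, 0.8, 0.1]
width: 0.007
```

Request:
{"op": "jog_arm", "data": {"plan": [{"dx": 0, "dy": 0, "dz": -1, "wx": 0, "wy": 0, "wz": 0, "jaw": -1}, {"dx": 0, "dy": 0, "dz": -2, "wx": 0, "wy": 0, "wz": 0, "jaw": -1}, {"dx": 0, "dy": 0, "dz": -3, "wx": 0, "wy": 0, "wz": 0, "jaw": -1}]}}

```text
t: 15.15
tcp_pos: [0.4649, 0.3535, 0.1043]
eef_rot: [-1.174, -1.264, 1.251]
force: [-2.4, -0.6, 10.2]
width: 0.005
```

Request:
{"op": "jog_arm", "data": {"plan": [{"dx": 0, "dy": 0, "dz": -1, "wx": 0, "wy": 0, "wz": 0, "jaw": -1}, {"dx": 0, "dy": 0, "dz": -2, "wx": 0, "wy": 0, "wz": 0, "jaw": -1}, {"dx": 0, "dy": 0, "dz": -3, "wx": 0, "wy": 0, "wz": 0, "jaw": -1}]}}

```text
t: 15.52
tcp_pos: [0.465, 0.3535, 0.1022]
eef_rot: [-1.174, -1.264, 1.251]
force: [-3.2, -1.6, 11.0]
width: 0.001
```

Request:
{"op": "jog_arm", "data": {"plan": [{"dx": 0, "dy": 0, "dz": -1, "wx": 0, "wy": 0, "wz": 0, "jaw": -1}, {"dx": 0, "dy": 0, "dz": -2, "wx": 0, "wy": 0, "wz": 0, "jaw": -1}, {"dx": 0, "dy": 0, "dz": -2, "wx": 0, "wy": 0, "wz": 0, "jaw": -1}]}}

```text
t: 15.9
tcp_pos: [0.4649, 0.3535, 0.1011]
eef_rot: [-1.174, -1.264, 1.251]
force: [-2.6, -2.1, 10.3]
width: 0.005
```

Request:
{"op": "jog_arm", "data": {"plan": [{"dx": 0, "dy": 0, "dz": -2, "wx": 0, "wy": 0, "wz": 0, "jaw": -1}, {"dx": 0, "dy": 0, "dz": -2, "wx": 0, "wy": 0, "wz": 0, "jaw": -1}]}}

```text
t: 16.15
tcp_pos: [0.4649, 0.3535, 0.0999]
eef_rot: [-1.174, -1.264, 1.251]
force: [-2.7, -2.8, 10.2]
width: 0.009
```

Request:
{"op": "jog_arm", "data": {"plan": [{"dx": 0, "dy": 0, "dz": -2, "wx": 0, "wy": 0, "wz": 0, "jaw": -1}, {"dx": 0, "dy": 0, "dz": -2, "wx": 0, "wy": 0, "wz": 0, "jaw": -1}]}}

```text
t: 16.4
tcp_pos: [0.465, 0.3535, 0.0994]
eef_rot: [-1.174, -1.264, 1.251]
force: [-3.9, -3.9, 17.8]
width: 0.005
```

Force is rising, so this is the stop. I'll press a little more to be sure.

Request:
{"op": "jog_arm", "data": {"plan": [{"dx": 0, "dy": 0, "dz": -2, "wx": 0, "wy": 0, "wz": 0, "jaw": -1}, {"dx": 0, "dy": 0, "dz": -2, "wx": 0, "wy": 0, "wz": 0, "jaw": -1}]}}

```text
t: 16.65
tcp_pos: [0.465, 0.3535, 0.0993]
eef_rot: [-1.174, -1.265, 1.25]
force: [-6.3, -4.2, 21.5]
width: 0.004
```

Request:
{"op": "jog_arm", "data": {"plan": [{"dx": 0, "dy": 0, "dz": 10, "wx": 0, "wy": 0, "wz": 0, "jaw": -1}, {"dx": 0, "dy": 0, "dz": 50, "wx": 0, "wy": 0, "wz": 0, "jaw": -1}, {"dx": -60, "dy": 0, "dz": 80, "wx": 0, "wy": 0, "wz": 0, "jaw": -1}, {"dx": -110, "dy": 0, "dz": 100, "wx": 0, "wy": 0, "wz": 0, "jaw": -1}, {"dx": -110, "dy": 0, "dz": 100, "wx": 0, "wy": 0, "wz": 0, "jaw": -1}]}}

```text
t: 17.27
tcp_pos: [0.3529, 0.3538, 0.201]
eef_rot: [-1.173, -1.268, 1.25]
force: [0.9, 0.0, 0.3]
width: 0.005
```

```bash
python3 - <<'E'
from h import *
f=ctrl.grab_frame('scene');cv2.imwrite('pics/s6full.png',f)
g=cv2.imread('pics/scene0.png')
a=np.hstack([x[155:230,345:425] for x in(g,f)])
cv2.imwrite('pics/s6.png',cv2.resize(a,None,fx=5,fy=5,interpolation=cv2.INTER_NEAREST))
E
```

```text
(no output)
```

View pics/s6.png

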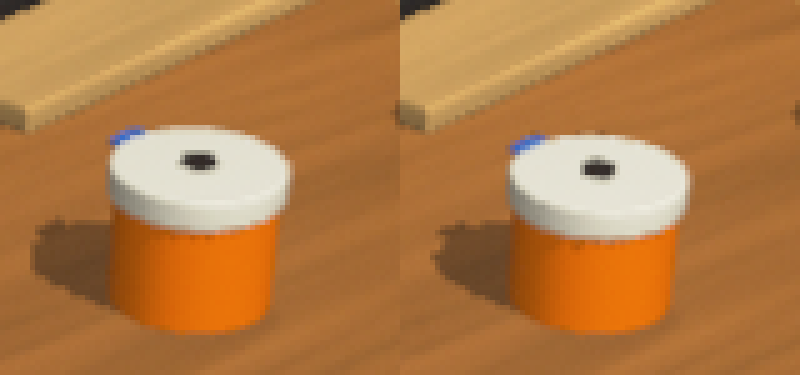

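View pics/s6full.png

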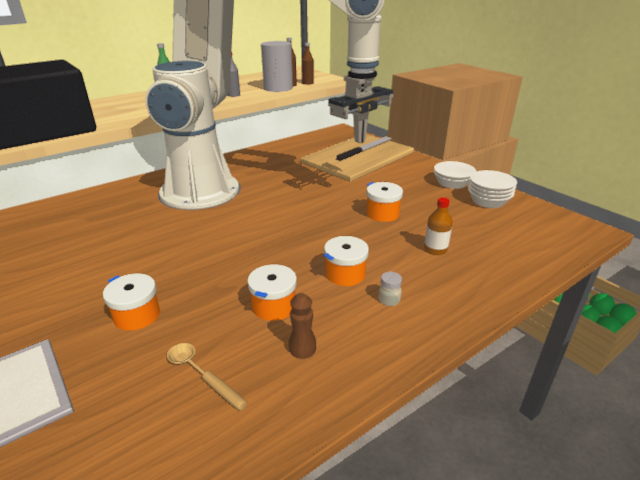

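The lid has dropped evenly by about 8 zoomed pixels (roughly 4–5 mm) at the tab, button and front skirt. It is level, the arm is clear, and the other objects haven't moved. Handing in.

```bash
python3 -c "
from bench import ctrl
print(ctrl.job_done())"
```

```text
the job is handed in; nothing more can be done
None
```

The loose lid was the one at (0.465, 0.353), and I pressed it home on its middle button. The job was handed in just after t = 17.3 s of the 51 s; handing in reports no verdict.

- **Finding it:** I misread this lid as seated on my first press, because it sank almost without force and only felt stiff at its stop. The other three lids were stiff from the start. Contact on this lid had come about 2 mm lower than the cameras predicted, so I pressed it again more slowly. It sank at under about 1 N to a hard stop, and the picture showed its tab side down and the far side up.
- **Seating it:** The button went down against a steady 10–11 N, then hit a hard stop where force rose to 21.5 N. The tool travelled roughly 6 mm from my estimate of first contact.
- **Last checks:** The final picture shows the lid level and evenly lower by about 4–5 mm. The arm is clear of everything, and the other lids and bystanders look unmoved. I judged this from one camera view and did not press the rim again afterwards.

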